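# Ready the candle mould: set the heat, shut, pin and hold

## Task

Get the hinged candle mould ready for pouring: first turn the thermostat dial on its warmer clockwise until the pointer stands at the one long, broad mark. Then swing the open mould half fully shut, take the locking pin from its wooden block and push it down through the two lined-up lug holes until its handle sits on the upper lug. Finish holding: keep the two shut halves firmly squeezed together between the fingers and do not let go, and leave the mug, jar and candle where they are.

Things in the scene. Friction and masses are not known exactly. Their poses are not given: they have to be found in the camera images.
- warmer: Grey hot-plate warmer, fixed. Origin at table level below the centre of the closed mould, z up. Plate x -100 to +80, y -60 to +165 mm; mould stands on it, 40 mm above the table. Dial console at +y: x -50 to +50, y +73 to +163, top 65 mm above the table. Parting plane = its xz plane: hinge at the +x end, lugs with pin holes at the -x end, fixed half at +y, swinging half at -y.
- dial_grip (a point): On the dial's vertical axis at grip height, 93 mm above the table, 118 mm from the warmer's origin along its +y. Black knob: round skirt 46 mm across, 5 mm high, and on it an upright grip bar 40 mm long, 13 mm thick, top 36 mm above the console. A white line at one end of the bar is the pointer; the point's x axis points that way.
- dial (a joint): Dial angle, rad, 0 to 4.71, growing clockwise seen from above. Ten white scale marks, 0.524 rad apart, the first at 0. The long broad one is the fifth: 2.094, where the pointer points along the warmer's +x. Stays where it is left (friction 0.04 N m). Starts 0.6 to 1.3 rad short of that mark.
- fixed_half: Standing half of the aluminium candle mould: block 90 mm long (x -45 to +45), 26 mm thick (y 0 to +26), 70 mm tall, with half of an eight-sided cavity. Origin at the foot of the closed mould's centre, 40 mm above the table; axes as the warmer's. Its lug (34 mm square, 14 mm thick) is at the -x end, top 52 mm above the foot.
- swinging_half: The other half, a mirror image. Origin on the hinge axis at the mould's foot, 40 mm above the table, at the warmer's x +50, y 0. In its own axes: block x -5 to -95, y 0 (parting face) to -26 mm (flat outer face, to push), 70 mm tall. Lug 34 mm square, 14 mm thick, flush with the top, hole at x -113, y 0; shut, it lies 4 mm over the other lug and the mould is 52 mm thick.
- mould_hinge (a joint): Opening of the swinging half about its vertical hinge, rad: 0 is shut (a hard stop); open is positive (its lug end swings to the warmer's -y, counter-clockwise from above). Range 0 to 1.6, starts at 0.6 to 1.2. Stays where it is left (friction 0.1 N m, about 1 N at the lug end).
- pin_hole (a point): Centre of the pin hole at the level of the upper lug's top when the mould is shut: 110 mm above the table, at the warmer's x -63, y 0; fixed, it does not swing. Both lug holes are vertical, 14 mm across, chamfered, open below.
- pin_handle (a point): Centre of the locking pin's handle; z along the pin, up. Upright steel shank 10 mm across, 42 mm long, tapered tip; above it an aluminium handle 20 mm across, 34 mm tall, its flat underside 17 mm below this point. Tip 59 mm below this point. About 60 g. Starts with the handle resting on the wooden block; seated in the mould this point is 17 mm above pin_hole.
- pin_block: Fixed light-wood block, 70 mm square, 46 mm tall, with a vertical 14 mm hole in its centre in which the pin is parked. Origin at the centre of its underside.
- mug: White mug, 80 mm across, 90 mm tall, a bystander. Origin at its underside.
- jar: Glass jar with a steel lid, 80 mm across, 100 mm tall, a bystander. Origin at its underside.
- candle: Cream pillar candle, 52 mm across, 68 mm tall, a bystander. Origin at its underside.

How it is judged:
By the outcome, as a careful person would: the job done as asked, in the order asked, and still so for the second after the job is handed in, while the arm keeps its last pose, push and grip.
It also fails if it takes over 72 s, if anything falls off the work surface, if the arm or the gripper's body presses on something with over 40 N, if the wrist force passes 120 N, or if a joint passes its speed limit or range.

## Robot

A 6-joint arm with a two-finger parallel gripper is mounted at the origin on the work surface. World frame = base frame: x ahead of the robot, y to its left, z up, the work surface at z = 0. Lengths are in m, angles in rad, forces in N, time in s.
With the tool pointing down it reaches from about 0.35 to 0.85 m from the base axis. Payload 8.1 kg.
Tool frame: the origin (TCP) lies midway between the tips of the shut fingers; the grasp point (between the pads) lies 19 mm behind it (robot.grip_point_offset is the distance from the TCP to the grasp point, in m); z points along the fingers, y is the line along which they close (so a half turn about z gives the same grasp; the last joint's range is limited). The gripper opens to 93 mm and grips with 3 to 60 N. Pads are 15 mm wide; open, the fingers measure 128 mm over their backs; the gripper's body (75 mm by 188 mm) begins 65 mm behind the grasp point.
Start: joints at [-1.257, 0.13, 1.488, -0, 1.523, -0.085], TCP at [0.233, -0.553, 0.219] pointing down, gripper open.
Joint ranges: [-2.96, 2.96], [-0.89, 2.26], [0.02, 2.5], [-1.34, 4.48], [0, 2.73], [-2.66, 2.66]. Speed limits (rad/s): [2.39, 2.39, 2.79, 3.14, 3.14, 3.14].

## Interface

Orientations are given as a rotation vector (axis times angle).
In Python, from plant import robot, read_camera, job gives the robot as it stands.
- The arm moves only by the shell command python3 -m inch 'ROWS' [FORCE]. ROWS is JSON, one flat list of numbers, 5 for each row, row after row: the shift along the world's x, y, z in mm, then the turn about the world's z in degrees, then the opening in per cent of the stroke, from 0 (shut) to 100 (fully open). In form: [dx, dy, dz, yaw, hand, dx, dy, dz, yaw, hand, ...]. A call has 1 to 10 rows; each row is the pose to reach, as a shift and turn from the pose commanded when the call began; what a row does not reach only later rows make up. A row lasts 1/12 s, in which the tool goes at most 41.7 mm and 7.16 degrees, less where a joint would pass 70% of its speed; a pose out of reach is approached as far as the arm can. A call with a gripper value outside its range is refused whole. The fingers move at their own pace and stop on an object; FORCE is the grip in N (left out, the last holds). Time passes only in rows, so rows that repeat a pose let the fingers close. It gives the time, the measured TCP pose, the force, the opening and the grip force at its end, in the units of the state.
- robot.read_state(): the state, without advancing time (a new reading comes with each control period).
- read_camera(name): name is "side" or "top" or "wrist"; returns a dict with "image" (400x640x3 uint8, blue, green, red), "K" (3x3 intrinsics, pixels), "extrinsics" (4x4, takes a point from world to camera coordinates); the wrist camera has in their place "mount" (4x4, takes a point from camera to tool coordinates, whose origin is the TCP and whose axes are the flange's). Camera axes: x right, y down, z forward; pixel columns grow to the right and rows downward; lengths in m; the calibration is good to about 2 mm. A picture is of the moment at which its call begins: read the wrist's pose just before it. There is no depth.
- job.close_job(): hands the job in; it is judged then, once.
The state is a dict: "t": time; "q": joint angles; "dq": joint speeds; "joint_torque": joint torques, N m; "tool_pos": TCP position; "orientation": TCP orientation; "force": force on the tool from outside, world axes, zero at the start; "wrist_torque": the same for the moment, N m; "opening": finger opening in m; "gripper_force": force on a finger pad.
Only numpy, scipy, OpenCV 4.12 (cv2) and the standard library are available. Lean on these libraries where they do the work, as an engineer would, in place of code of your own. Each camera call takes 0.05 s, during which the arm holds its last target. There are 200 camera calls.

## Working session

There is one attempt and no reset: what is moved stays moved. The work goes in short steps, Python scripts to look and compute and a shell command to move; the robot and the scene stay as the last step left them, time stands still between calls to the robot, and variables do not carry over. Pictures are saved under pics/ and viewed, at most 10 in all, crops included, and the job is handed in when it is done.

```bash
mkdir -p pics; ls; python3 - <<'E'
from plant import robot, read_camera, job
import cv2,numpy as np
np.set_printoptions(precision=4,suppress=True)
for n in("top","side","wrist"):
    c=read_camera(n);cv2.imwrite(f"pics/{n}0.png",c["image"])
    print(n,c["K"].tolist(),np.array(c.get("extrinsics",c.get("mount"))))
s=robot.read_state();print(s, robot.grip_point_offset)
E
```

```text
pics
top [[372.76234603596066, 0.0, 317.0008917595655], [0.0, 372.76234603596066, 201.50552642672668], [0.0, 0.0, 1.0]] [[ 0.0229 -0.9996  0.0194  0.0386]
 [-0.9981 -0.0239 -0.056   0.5578]
 [ 0.0565 -0.0181 -0.9982  1.1718]
 [ 0.      0.      0.      1.    ]]
side [[518.589496660689, 0.0, 319.0585702715619], [0.0, 518.589496660689, 201.21269541362395], [0.0, 0.0, 1.0]] [[-0.7484 -0.6632 -0.0121  0.4368]
 [-0.4109  0.4779 -0.7764  0.2846]
 [ 0.5207 -0.5761 -0.6301  1.0714]
 [ 0.      0.      0.      1.    ]]
wrist [[332.45744061537016, 0.0, 323.6352639633715], [0.0, 332.45744061537016, 199.88160500428356], [0.0, 0.0, 1.0]] [[-0.0004 -0.9557 -0.2945  0.0821]
 [ 1.     -0.0004  0.     -0.    ]
 [-0.0002 -0.2945  0.9557 -0.1663]
 [ 0.      0.      0.      1.    ]]
{'t': 0.15, 'q': array([-1.2574,  0.131 ,  1.489 ,  0.    ,  1.523 , -0.0854]), 'dq': array([-0.0007, -0.0031, -0.003 ,  0.0001,  0.0017, -0.0005]), 'joint_torque': array([  0.0003, -56.0476, -49.2335,   0.0768,   0.0305,  -0.0001]), 'tool_pos': array([ 0.2329, -0.5525,  0.2178]), 'orientation': array([-3.0779, -0.622 ,  0.0002]), 'force': array([ 0.3677, -0.1826, -0.2492]), 'wrist_torque': array([-0.0136, -0.029 ,  0.0121]), 'gripper_force': 0.0, 'opening': 0.09279872562348175} 0.0188
```

View pics/top0.png

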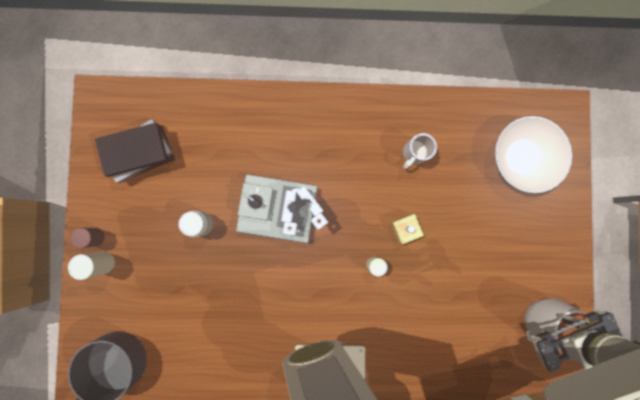

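View pics/side0.png

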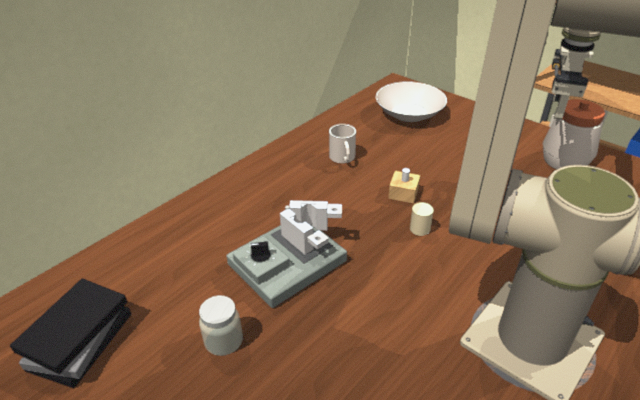

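The top view shows the warmer at about (277,208), with the dial at (255,201), the lugs at (290,228) and (319,221), and the block with pin at (409,229). The candle is at (377,267), the jar at (195,224) and the mug at (421,150). The side view agrees. Next I'll get coarse positions by casting rays.

```bash
cat > h.py <<'E'
from plant import robot, read_camera
import cv2, numpy as np
from scipy.spatial.transform import Rotation as R
np.set_printoptions(precision=4,suppress=True)
def cam(n):
    s=robot.read_state(); c=read_camera(n)
    if n=="wrist":
        T=np.eye(4);T[:3,:3]=R.from_rotvec(s["orientation"]).as_matrix();T[:3,3]=s["tool_pos"]
        c["E"]=np.linalg.inv(T@np.array(c["mount"]))
    else: c["E"]=np.array(c["extrinsics"])
    return c
def cast(c,uv,z):
    E=c["E"];d=E[:3,:3].T@np.linalg.inv(c["K"])@np.array([uv[0],uv[1],1.]);o=-E[:3,:3].T@E[:3,3]
    return o+d*(z-o[2])/d[2]
def proj(c,P):
    p=c["K"]@(c["E"]@np.append(P,1))[:3];return p[:2]/p[2]
def yaw():
    m=R.from_rotvec(robot.read_state()["orientation"]).as_matrix();return np.degrees(np.arctan2(m[1,1],m[0,1]))
E
python3 - <<'E'
from h import *
c=cam("top");im=c["image"]
for p in[(246,176),(317,184),(308,242),(237,236)]:print("plate",cast(c,p,.04))
print("dial",cast(c,(255,201),.1),"lugF",cast(c,(290,228),.092),"lugS",cast(c,(319,221),.11),"hinge",cast(c,(300,190),.11))
print("pin",cast(c,(411,229),.08),"candle",cast(c,(377,267),.068),"mug",cast(c,(423,148),.09),"jar",cast(c,(194,224),.1))
print(yaw())
cv2.imwrite("pics/t1.png",cv2.resize(im[160:290,220:440],None,fx=3.6,fy=3.6,interpolation=cv2.INTER_CUBIC))
E
```

```text
plate [0.6297 0.2753 0.04  ]
plate [0.6101 0.0534 0.04  ]
plate [0.4291 0.0771 0.04  ]
plate [0.4427 0.2968 0.04  ]
dial [0.549 0.236 0.1  ] lugF [0.4719 0.1312 0.092 ] lugS [0.4945 0.0462 0.11  ] hinge [0.584 0.104 0.11 ]
pin [ 0.4769 -0.2322  0.08  ] candle [ 0.3599 -0.1332  0.068 ] mug [ 0.7222 -0.2638  0.09  ] jar [0.4773 0.4118 0.1   ]
-67.14872856348359
```

View pics/t1.png

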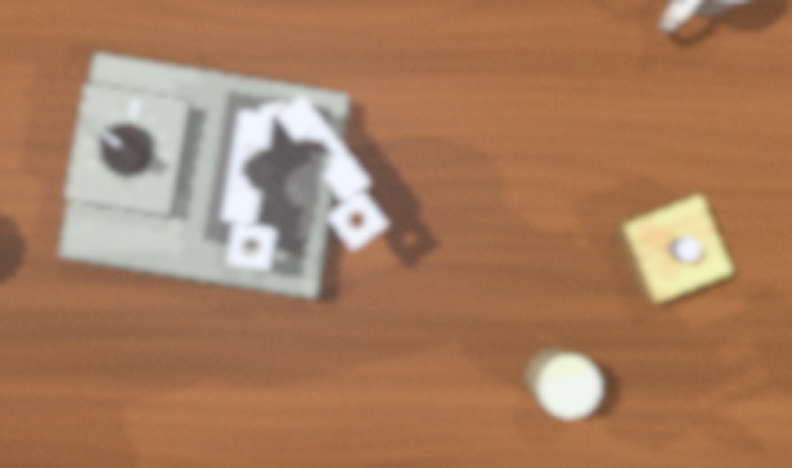

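```bash
python3 -m inch '[190,350,80,0,100,190,350,80,0,100,190,350,80,0,100,190,350,80,0,100,190,350,80,0,100,190,350,80,0,100,190,350,80,0,100,190,350,80,0,100,190,350,80,0,100,190,350,80,0,100]' && python3 - <<'E'
from h import *
c=cam("wrist");cv2.imwrite("pics/w1.png",c["image"]);np.savez("w1.npz",E=c["E"],K=c["K"])
E
python3 -m inch '[80,350,0,24,80,80,350,0,24,80,80,350,0,24,80,80,350,0,24,80,80,350,0,24,80,80,350,0,24,80,80,350,0,24,80,80,350,0,24,80,80,350,0,24,80,80,350,0,24,80]' && python3 - <<'E'
from h import *
c=cam("wrist");cv2.imwrite("pics/w2.png",c["image"]);np.savez("w2.npz",E=c["E"],K=c["K"])
a=cv2.imread("pics/w1.png");b=c["image"]
cv2.imwrite("pics/w12.png",cv2.resize(np.vstack([a,b]),(480,600),interpolation=cv2.INTER_AREA))
E
```

```text
t: 1.03
tool_pos: [0.424, -0.2002, 0.2995]
orientation: [3.079, 0.624, 0.002]
force: [0.2, -0.1, 0.2]
opening: 0.0932
gripper_force: 0.0
t: 1.92
tool_pos: [0.503, 0.1515, 0.2979]
orientation: [-2.878, -1.255, 0.001]
force: [0.7, -0.6, 0.3]
opening: 0.0743
gripper_force: 0.0
```

View pics/w12.png

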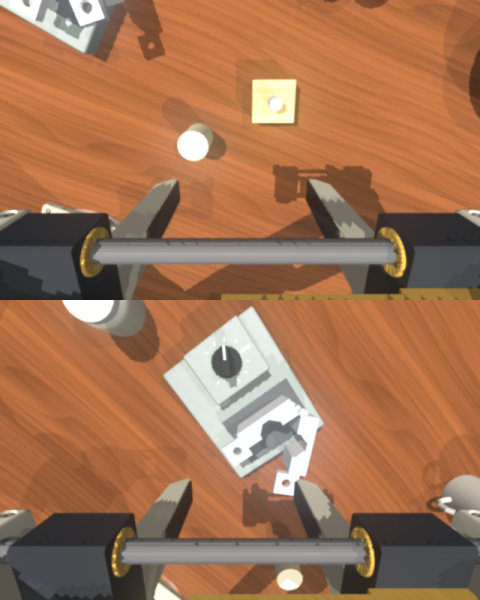

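Top half, the block view: block at about (274,102) with the pin top at (276,104). Bottom half, the warmer view: dial at about (303,83) full-scale, with the pointer pointing up in the image. The fixed lug hole is at about (316,203) and the swinging lug hole at about (381,243).

```bash
python3 - <<'E'
from h import *
def ld(n):
    c=dict(np.load(n+".npz"));c["image"]=cv2.imread(f"pics/{n}.png");return c
def blobs(m,off=(0,0),amin=8):
    n,l,st,ce=cv2.connectedComponentsWithStats(m.astype(np.uint8))
    return [(st[i,4],*np.round(ce[i]+off,1)) for i in range(1,n) if st[i,4]>=amin]
a=ld("w1");b=ld("w2")
hsv=cv2.cvtColor(a["image"],cv2.COLOR_BGR2HSV)
x0,y0=325,90;roi=hsv[y0:175,x0:405]
m=((roi[...,0]>18)&(roi[...,0]<40)&(roi[...,1]>60)&(roi[...,2]>130)).astype(np.uint8)
m=cv2.morphologyEx(m,cv2.MORPH_CLOSE,np.ones((3,3)))
cs,_=cv2.findContours(m,cv2.RETR_EXTERNAL,cv2.CHAIN_APPROX_NONE);k=max(cs,key=cv2.contourArea);r=cv2.minAreaRect(k)
bp=cv2.boxPoints(r)+[x0,y0]
print("block corners px",bp);P=np.array([cast(a,p,.046) for p in bp]);print(P, P.mean(0),[np.linalg.norm(P[i]-P[i-1]) for i in range(4)])
w=(roi[...,1]<50)&(roi[...,2]>150);bl=blobs(w,(x0,y0));print("pin",bl)
for q in bl:print(cast(a,q[1:],.08))
g=cv2.cvtColor(b["image"],cv2.COLOR_BGR2GRAY);hb=cv2.cvtColor(b["image"],cv2.COLOR_BGR2HSV)
dk=g[50:130,270:340]<60;print("dial dark",blobs(dk,(270,50),20))
for nm,(u,v),z in(("F",(316,203),.092),("S",(381,243),.11)):
    ro=g[v-14:v+15,u-14:u+15];bl=blobs(ro<150,(u-14,v-14));print(nm,bl,[cast(b,q[1:],z) for q in bl])
cr=np.hstack([cv2.resize(b["image"][40:140,250:350],(400,400),interpolation=cv2.INTER_CUBIC),cv2.resize(b["image"][130:270,290:430],(400,400),interpolation=cv2.INTER_CUBIC)])
cv2.imwrite("pics/c2.png",cr)
E
```

```text
block corners px [[335. 164.]
 [335. 106.]
 [394. 106.]
 [394. 164.]]
[[ 0.4307 -0.2133  0.046 ]
 [ 0.4962 -0.1849  0.046 ]
 [ 0.524  -0.2509  0.046 ]
 [ 0.46   -0.2828  0.046 ]] [ 0.4777 -0.233   0.046 ] [np.float64(0.07545138002005507), np.float64(0.07139446330811886), np.float64(0.07173313716062762), np.float64(0.07153551822191323)]
pin [(np.int32(36), np.float64(339.6), np.float64(111.4)), (np.int32(331), np.float64(374.4), np.float64(111.8)), (np.int32(82), np.float64(380.6), np.float64(125.7)), (np.int32(1100), np.float64(366.9), np.float64(149.2)), (np.int32(30), np.float64(344.5), np.float64(138.3))]
[ 0.4931 -0.1906  0.08  ]
[ 0.5079 -0.2268  0.08  ]
[ 0.4968 -0.2398  0.08  ]
[ 0.4666 -0.2368  0.08  ]
[ 0.4679 -0.2078  0.08  ]
dial dark []
F [(np.int32(22), np.float64(314.4), np.float64(199.9))] [array([0.4726, 0.1353, 0.092 ])]
S [(np.int32(28), np.float64(379.6), np.float64(242.4)), (np.int32(51), np.float64(393.9), np.float64(250.1))] [array([0.4968, 0.0501, 0.11  ]), array([0.5027, 0.0312, 0.11  ])]
```

View pics/c2.png

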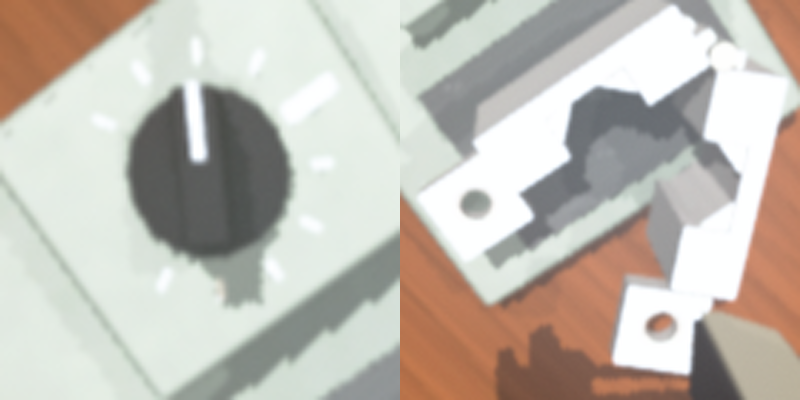

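```bash
python3 - <<'E'
from h import *
c=dict(np.load("w2.npz"))
D=lambda x,y:(250+x/4,40+y/4)
L=lambda x,y:(290+(x-400)/2.857,130+y/2.857)
an=lambda v:np.degrees(np.arctan2(v[1],v[0]))
F=cast(c,L(475,204),.092);S=cast(c,L(660,325),.11);H=cast(c,L(725,55),.112);d=cast(c,D(210,170),.07)
print("F",F,"S",S,"H",H,"dial skirt",d)
v=d-F;print("hole-dial",np.linalg.norm(v[:2]),np.hypot(63,118),"yaw",an(v)-an((63,118)))
v=H-F;print("hole-hinge",np.linalg.norm(v[:2]),"yaw",an(v)); v2=S-H;print("swing len",np.linalg.norm(v2[:2]),an(v2))
m=cast(c,D(338,82),.065)-cast(c,D(285,115),.065);print("broad mark",an(m))
p=cast(c,D(188,85),.101)-cast(c,D(198,160),.101);print("pointer",an(p),np.linalg.norm(p))
print("bar centre",cast(c,D(207,167),.101), cast(c,D(205,178),.101))
a=dict(np.load("w1.npz"));print("pin top",cast(a,(368,138.5),.08))
print(yaw())
E
```

```text
F [0.4729 0.1325 0.092 ] S [0.4969 0.0476 0.11  ] H [0.5851 0.1158 0.112 ] dial skirt [0.5522 0.2398 0.07  ]
hole-dial 0.13336621917401678 133.76471881628578 yaw -8.345301838276178
hole-hinge 0.11336236894647904 yaw -8.461074870152366
swing len 0.11148525844304394 -142.28759001623976
broad mark -12.794457780465212
pointer 53.94393733333565 0.01801729097345126
bar centre [0.5526 0.2386 0.101 ] [0.5504 0.237  0.101 ]
pin top [ 0.4782 -0.2328  0.08  ]
-42.92161794341728
```

```bash
python3 -m inch '[49,87,-60,7,50,49,87,-60,7,50,49,87,-60,7,50,49,87,-100,7,50,49,87,-140,7,50,49,87,-180,7,50,49,87,-210,7,50,49,87,-221,7,50,49,87,-221,7,50,49,87,-221,7,50]' && python3 -m inch '[0,0,0,0,0,0,0,0,0,0,0,0,0,0,0,0,0,0,0,0,0,0,0,0,0,0,0,0,0,0]' 10 && python3 - <<'E'
from h import *
print(yaw());s=robot.read_state();print(s["wrist_torque"])
E
```

```text
t: 2.8
tool_pos: [0.5525, 0.2333, 0.0786]
orientation: [2.802, 1.421, 0.0]
force: [1.1, 0.3, 0.7]
opening: 0.0463
gripper_force: 0.0
t: 3.3
tool_pos: [0.5497, 0.2366, 0.0791]
orientation: [-2.796, -1.421, 0.003]
force: [-17.6, 9.4, 14.7]
opening: 0.0142
gripper_force: 10.0
-36.100423020994086
[1.7467 3.2091 0.0688]
```

```bash
python3 -m inch '[-1,4,-1,0,0,-1,4,-1,0,0,-1,4,-1,0,0]' 15
```

```text
t: 3.55
tool_pos: [0.5499, 0.2382, 0.0785]
orientation: [-2.8, -1.423, 0.003]
force: [-13.3, -4.6, 15.8]
opening: 0.0128
gripper_force: 15.0
```

```bash
python3 -m inch '[-2,-1,2,0,0,-2,-1,2,0,0,-2,-1,2,0,0]' 15
```

```text
t: 3.8
tool_pos: [0.5494, 0.2378, 0.0788]
orientation: [-2.8, -1.423, -0.003]
force: [2.8, 2.5, -3.9]
opening: 0.0127
gripper_force: 15.0
```

```bash
python3 -m inch '[0,0,0,-7,0,0,0,0,-14,0,0,0,0,-21,0,0,0,0,-28,0,0,0,0,-35,0,0,0,0,-42,0,0,0,0,-49,0,0,0,0,-56,0,0,0,0,-61,0,0,0,0,-61,0]' 15 && python3 -m inch '[0,0,0,0,0,0,0,0,0,0]' && python3 - <<'E'
from h import *
print(yaw());s=robot.read_state();print(s["wrist_torque"])
c=cam("wrist");cv2.imwrite("pics/w3.png",c["image"]);np.savez("w3.npz",E=c["E"],K=c["K"])
E
```

```text
t: 4.63
tool_pos: [0.5482, 0.2406, 0.0788]
orientation: [-3.13, 0.203, 0.001]
force: [-1.5, 15.2, -3.4]
opening: 0.013
gripper_force: 15.0
t: 4.8
tool_pos: [0.5482, 0.2406, 0.0788]
orientation: [-3.131, 0.194, 0.001]
force: [-2.1, 15.0, -2.2]
opening: 0.013
gripper_force: 15.0
-97.08034649239211
[2.7944 0.4056 0.0488]
```

View pics/w3.png

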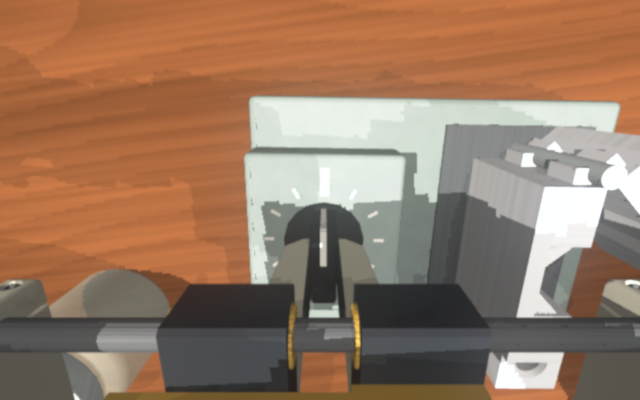

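The pointer at (324,240) lines up with the broad mark at (324,180). I'll check it numerically.

```bash
python3 - <<'E'
from h import *
c=dict(np.load("w3.npz"));im=cv2.imread("pics/w3.png");g=cv2.cvtColor(im,cv2.COLOR_BGR2GRAY)
an=lambda v:np.degrees(np.arctan2(v[1],v[0]))
# mark centroid/axis
m=g[164:200,316:334]>225;ys,xs=np.nonzero(m);xs=xs+316;ys=ys+164;print("mark px",len(xs),xs.mean(),ys.mean(),ys.min(),ys.max())
l=cv2.fitLine(np.c_[xs,ys].astype(np.float32),cv2.DIST_L2,0,.01,.01).ravel();print(l)
mk=cast(c,(xs.mean(),ys.mean()),.065);print("mark",mk,"from TCP",an(mk[:2]-robot.read_state()["tool_pos"][:2]))
print("mark axis",an(cast(c,l[2:]-l[:2]*np.sign(l[1])*10,.065)-cast(c,l[2:]+l[:2]*np.sign(l[1])*10,.065)))
m=g[205:270,314:334]>165;ys,xs=np.nonzero(m);xs=xs+314;ys=ys+205;print("pointer",len(xs),xs.min(),xs.max(),ys.min(),ys.max())
l=cv2.fitLine(np.c_[xs,ys].astype(np.float32),cv2.DIST_HUBER,0,.01,.01).ravel();sg=np.sign(l[1])
print("pointer axis",an(cast(c,l[2:]-l[:2]*sg*15,.101)-cast(c,l[2:]+l[:2]*sg*15,.101)))
# plate far edge, saturation step
hs=cv2.cvtColor(im,cv2.COLOR_BGR2HSV)[...,1].astype(int)
for (a,b,y0,y1,z) in((265,600,85,115,.04),):
    P=[]
    for x in range(a,b,5):
        d=np.diff(cv2.GaussianBlur(hs[:,x].astype(np.float32)[:,None],(1,5),0).ravel()[y0:y1]);P.append(cast(c,(x,y0+d.argmin()+.5),z)[:2])
    l=cv2.fitLine(np.array(P,np.float32),cv2.DIST_HUBER,0,1e-4,1e-4).ravel();print("plate +x edge dir",an(l[:2]),l[2:])
E
```

```text
mark px 562 325.6761565836299 181.69928825622776 164 199
[  0.0184  -0.9998 325.6761 181.6993]
mark [0.5851 0.2348 0.065 ] from TCP -8.871521104589954
mark axis -8.021506832994207
pointer 216 319 325 229 265
pointer axis -7.099941565395508
plate +x edge dir 81.9396 [0.6219 0.1684]
```

```bash
python3 -m inch '[0,2,0,-1,0,0,2,0,-1,0,0,2,0,-1,0]' 15 && python3 -c "
from h import *
print(yaw(),robot.read_state()['wrist_torque'])" && python3 -m inch '[0,0,0,0,40,0,0,0,0,40,0,0,0,0,40,0,0,0,0,40,0,0,30,0,40,0,0,70,0,40,0,0,110,0,30,0,0,120,0,30,0,0,120,0,20]' && python3 - <<'E'
from h import *
c=cam("wrist");cv2.imwrite("pics/w4.png",c["image"]);np.savez("w4.npz",E=c["E"],K=c["K"])
H=np.array([.5842,.1165])
s=robot.read_state();print(s["tool_pos"],yaw())
for th,g in((46,30),(46,14),(46,4),(40,0),(34,0),(28,0),(22,0),(16,0),(10,0),(5,0),(0,0),(0,-3)):
    a=np.radians(-8.06+th);Rm=np.array([[np.cos(a),-np.sin(a)],[np.sin(a),np.cos(a)]])
    p=H+Rm@np.array([-.075,-.026-.0175-g/1000]);print(th,g,p,"yaw",-98+th,"delta",np.round((p-s["tool_pos"][:2])*1000))
cv2.imwrite("pics/c4.png",c["image"][0:400,100:640])
E
```

```text
t: 5.1
tool_pos: [0.5482, 0.2408, 0.0788]
orientation: [-3.132, 0.222, 0.002]
force: [-3.4, 7.9, -0.0]
opening: 0.0128
gripper_force: 15.0
-98.09964276628624 [ 1.4131  0.599  -0.0068]
t: 5.85
tool_pos: [0.552, 0.2397, 0.2045]
orientation: [-3.13, 0.224, -0.014]
force: [-0.5, -0.7, 0.5]
opening: 0.0251
gripper_force: 0.0
[0.5506 0.2393 0.2012] -98.16901328288094
46 30 [0.5702 0.0124] yaw -52 delta [  20. -227.]
46 14 [0.5604 0.025 ] yaw -52 delta [  10. -214.]
46 4 [0.5543 0.0329] yaw -52 delta [   4. -206.]
40 0 [0.5436 0.0399] yaw -58 delta [  -7. -199.]
34 0 [0.5358 0.0446] yaw -64 delta [ -15. -195.]
28 0 [0.5285 0.05  ] yaw -70 delta [ -22. -189.]
22 0 [0.5219 0.0562] yaw -76 delta [ -29. -183.]
16 0 [0.5159 0.0631] yaw -82 delta [ -35. -176.]
10 0 [0.5107 0.0705] yaw -88 delta [ -40. -169.]
5 0 [0.507  0.0771] yaw -93 delta [ -44. -162.]
0 0 [0.5038 0.0839] yaw -98 delta [ -47. -155.]
0 -3 [0.5043 0.0869] yaw -98 delta [ -46. -152.]
```

View pics/c4.png

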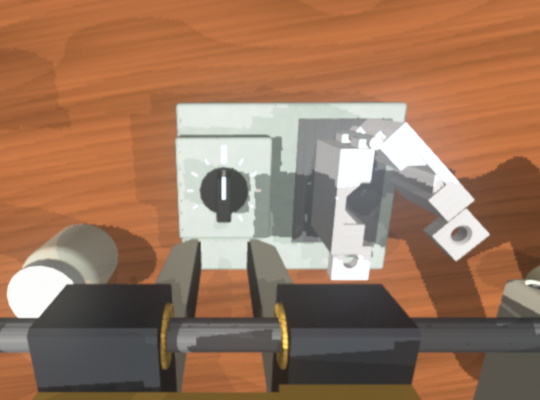

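```bash
python3 - <<'E'
from h import *
c=dict(np.load("w4.npz"));im=cv2.imread("pics/w4.png");g=cv2.cvtColor(im,cv2.COLOR_BGR2GRAY)
an=lambda v:np.degrees(np.arctan2(v[1],v[0]))
for nm,(x0,x1,y0,y1),z,t in(("pointer",(316,333,168,206),.101,150),("mark",(316,333,142,164),.065,228)):
    m=(g[y0:y1,x0:x1]>t).astype(np.uint8);n,l,st,ce=cv2.connectedComponentsWithStats(m);i=1+st[1:,4].argmax();ys,xs=np.nonzero(l==i)
    f=cv2.fitLine(np.c_[xs+x0,ys+y0].astype(np.float32),cv2.DIST_L2,0,.01,.01).ravel();s=np.sign(f[1])
    print(nm,st[i],f,an(cast(c,f[2:]-f[:2]*s*8,z)-cast(c,f[2:]+f[:2]*s*8,z)))
E
python3 -m inch '[10,-40,0,7,0,12,-80,0,14,0,14,-120,0,21,0,16,-160,0,28,0,18,-200,0,35,0,20,-230,0,41,0,20,-230,-40,46,0,20,-230,-80,46,0,20,-230,-120,46,0,20,-230,-136,46,0]' && python3 -m inch '[0,0,0,0,0,0,0,0,0,0]' && python3 -c "
from h import *
print(yaw())"
```

```text
pointer [  5   8   5  24 116] [  0.0002   1.     323.0345 187.6897] -8.207115887070685
mark [  0   0  17  22 374] [ -0.    1.  324.  152.5] -8.17322698294876
t: 6.73
tool_pos: [0.5631, 0.0088, 0.0539]
orientation: [-2.968, -1.016, 0.017]
force: [-1.0, 0.6, -0.5]
opening: 0.0003
gripper_force: 0.0
t: 6.9
tool_pos: [0.5666, 0.0091, 0.06]
orientation: [-2.97, -1.018, 0.008]
force: [0.4, 0.1, 0.6]
opening: 0.0005
gripper_force: 0.0
-52.161363652609076
```

```bash
python3 -m inch '[-9,15,4,0,0,-15,23,4,0,0,-25,30,4,-6,0,-33,35,4,-12,0,-40,41,4,-18,0,-47,47,4,-24,0,-53,54,4,-30,0,-58,61,4,-36,0]' && python3 -m inch '[-4,7,0,-5,0,-7,13,0,-10,0,-7,15,0,-10,0,-7,16,0,-10,0,-7,16,0,-10,0]'
```

```text
t: 7.57
tool_pos: [0.5119, 0.0703, 0.0688]
orientation: [3.141, 0.043, 0.006]
force: [-0.5, -2.2, 1.6]
opening: 0.0004
gripper_force: 1.1
t: 7.98
tool_pos: [0.5049, 0.0849, 0.0687]
orientation: [3.132, -0.218, 0.004]
force: [-4.4, -8.9, 7.5]
opening: 0.0003
gripper_force: 4.8
```

```bash
python3 -m inch '[3,-25,0,0,0,3,-30,40,0,0,0,-60,80,0,0,-6,-100,100,0,30,-10,-140,100,0,60,-14,-180,100,0,60,-18,-220,100,0,60,-22,-260,100,0,60,-26,-300,100,0,60,-26,-319,100,0,60]' && python3 -m inch '[0,0,0,0,60,0,0,0,0,60]' && python3 - <<'E'
from h import *
print(yaw())
c=cam("wrist");cv2.imwrite("pics/w5.png",c["image"]);np.savez("w5.npz",E=c["E"],K=c["K"])
t=cam("top");cv2.imwrite("pics/t5.png",t["image"])
cv2.imwrite("pics/c5.png",np.vstack([c["image"][0:400:1,100:540],cv2.resize(t["image"][170:250,220:340],(440,293))[:200]]))
print(proj(c,(.4782,-.2328,.08)),proj(c,(.4777,-.233,.046)))
E
```

```text
t: 8.82
tool_pos: [0.4776, -0.2373, 0.1684]
orientation: [3.131, -0.222, 0.004]
force: [0.2, 0.7, -0.7]
opening: 0.0424
gripper_force: 0.0
t: 8.98
tool_pos: [0.4783, -0.2342, 0.1678]
orientation: [3.133, -0.224, 0.003]
force: [-0.4, -0.8, 0.7]
opening: 0.0534
gripper_force: 0.0
-98.17550260279369
[321.7913 204.9909] [322.2641 193.8891]
```

View pics/c5.png

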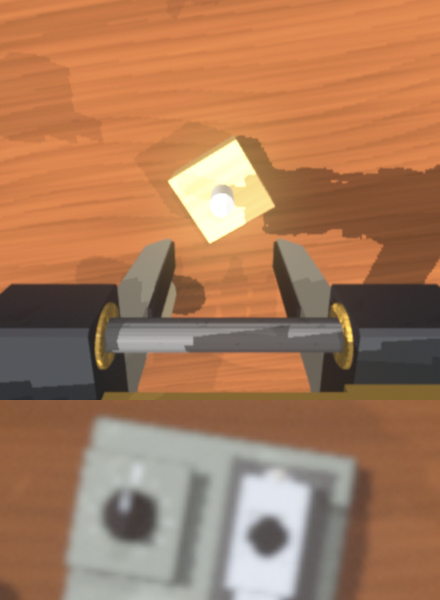

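Wrist view: pin top at (321,203) against a predicted (322,205), so the pin estimate holds. The top crop shows the mould shut, with the dial pointer on the mark. Now I'll grasp the pin.

```bash
python3 -m inch '[0,0,-40,0,50,0,0,-80,0,50,0,0,-105,0,50,0,0,-113,0,50,0,0,-113,0,50,0,0,-113,0,50,0,0,-113,0,0,0,0,-113,0,0,0,0,-113,0,0,0,0,-113,0,0]' 20 && python3 -m inch '[0,0,0,0,0,0,0,0,0,0]'
```

```text
t: 9.92
tool_pos: [0.4789, -0.2334, 0.0551]
orientation: [3.133, -0.223, 0.003]
force: [0.5, -0.2, -1.0]
opening: 0.0245
gripper_force: 0.0
t: 10.08
tool_pos: [0.4786, -0.2333, 0.0546]
orientation: [3.133, -0.223, 0.002]
force: [-0.5, 0.6, 5.4]
opening: 0.0192
gripper_force: 20.0
```

```bash
python3 -m inch '[0,0,15,0,0,0,0,45,0,0,0,0,85,0,0,0,0,120,0,0,-1,40,130,0,0,-2,80,130,0,0,-3,120,130,0,0,-4,160,130,0,0,-4,200,130,0,0,-5,240,130,0,0]' 25 && python3 -m inch '[-1,40,0,0,0,-1,80,0,0,0,-1,110,0,0,0,-1,126,0,0,0,-1,126,0,0,0,-1,126,0,0,0]' && python3 - <<'E'
from h import *
s=robot.read_state();print(s["tool_pos"],yaw(),s["opening"])
c=cam("wrist");cv2.imwrite("pics/w6.png",c["image"]);np.savez("w6.npz",E=c["E"],K=c["K"])
H=(.4723,.1323,.11);tip=s["tool_pos"]+[0,0,-.0505];hd=s["tool_pos"]+[0,0,.0255]
print("hole",proj(c,H),"tip",proj(c,tip),"top",proj(c,hd))
sd=cam("side");cv2.imwrite("pics/s6.png",sd["image"]);print("side hole",proj(sd,H),"tip",proj(sd,tip),"top",proj(sd,hd))
u,v=proj(sd,H).astype(int)
A=cv2.resize(c["image"][150:400,220:420],(480,600),interpolation=cv2.INTER_CUBIC)
B=cv2.resize(sd["image"][v-60:v+40,u-26:u+27],(318,600),interpolation=cv2.INTER_CUBIC);print(u,v)
cv2.imwrite("pics/c6.png",np.hstack([A,B]))
E
```

```text
t: 10.92
tool_pos: [0.4725, 0.0088, 0.1837]
orientation: [-3.134, 0.224, -0.0]
force: [1.5, 0.7, -0.8]
opening: 0.0194
gripper_force: 25.0
t: 11.42
tool_pos: [0.4717, 0.1336, 0.1834]
orientation: [3.133, -0.22, -0.001]
force: [0.5, 0.0, -0.3]
opening: 0.0192
gripper_force: 25.0
[0.4717 0.1336 0.1834] -98.0239945592508 0.019166033337182784
hole [325.0575 209.2951] tip [323.4527 220.9518] top [323.4832 277.5362]
side hole [316.509 231.444] tip [316.1608 224.2773] top [315.6053 197.6664]
316 231
```

View pics/c6.png

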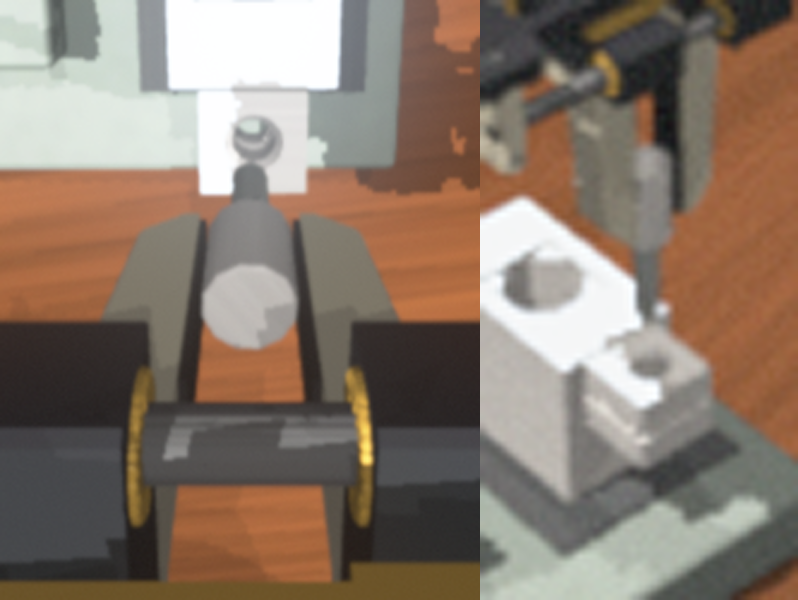

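```bash
python3 - <<'E'
from h import *
c=dict(np.load("w6.npz"));s=robot.read_state()
h=cast(c,(327.1,208.3),.11);t=cast(c,(323.75,219.6),.1834-.0505);print("hole",h,"tip",t,"shift mm",(h-t)[:2]*1000, "tcp",s["tool_pos"],s["force"])
E
```

```text
hole [0.4729 0.1307 0.11  ] tip [0.4727 0.1333 0.1329] shift mm [ 0.2095 -2.6256] tcp [0.4719 0.1323 0.1834] [-0.0851 -2.0267  0.3298]
```

```bash
python3 -m inch '[0,-1,-8,0,0,0,-1,-14,0,0,0,-1,-18,0,0,0,-1,-21,0,0,0,-1,-24,0,0,0,-1,-27,0,0,0,-1,-30,0,0,0,-1,-30,0,0]'
```

```text
t: 12.18
tool_pos: [0.4717, 0.132, 0.1529]
orientation: [3.133, -0.223, -0.001]
force: [-0.5, 0.4, 0.2]
opening: 0.0191
gripper_force: 25.0
```

Tip is about 8 mm below the lug top with no contact force, so I'll continue.

```bash
python3 -m inch '[0,0,-4,0,0,0,0,-8,0,0,0,0,-12,0,0,0,0,-16,0,0,0,0,-20,0,0,0,0,-20,0,0]' && python3 -m inch '[0,0,-4,0,0,0,0,-8,0,0,0,0,-11,0,0,0,0,-14,0,0,0,0,-14,0,0]'
```

```text
t: 12.68
tool_pos: [0.4713, 0.132, 0.1324]
orientation: [3.133, -0.223, -0.003]
force: [-0.2, 0.2, -0.7]
opening: 0.0194
gripper_force: 25.0
t: 13.1
tool_pos: [0.4717, 0.132, 0.1189]
orientation: [3.133, -0.223, -0.001]
force: [0.6, 0.0, -1.3]
opening: 0.0194
gripper_force: 25.0
```

```bash
python3 -m inch '[0,0,-1,0,0,0,0,-2,0,0,0,0,-3,0,0,0,0,-3,0,0]'
```

```text
t: 13.43
tool_pos: [0.4723, 0.1321, 0.1185]
orientation: [-3.134, 0.223, -0.001]
force: [-6.7, -2.2, 13.9]
opening: 0.0194
gripper_force: 25.0
```

```bash
python3 -m inch '[0,0,2,0,45,0,0,2,0,45,0,0,2,0,45,0,0,2,0,45,0,0,2,0,45,0,0,15,0,45,0,0,40,0,60,0,0,65,0,100,0,0,65,0,100,30,-4,65,0,100]' && python3 -m inch '[33,-4,0,0,100,33,-4,0,0,100,33,-4,0,0,100,33,-4,0,0,100,33,-4,0,0,100]' && python3 - <<'E'
from h import *
s=robot.read_state();print(s["tool_pos"],yaw(),s["opening"])
c=cam("wrist");sd=cam("side")
A=cv2.resize(c["image"][100:400,200:440],(480,600),interpolation=cv2.INTER_CUBIC)
B=cv2.resize(sd["image"][171:271,290:343],(318,600),interpolation=cv2.INTER_CUBIC)
cv2.imwrite("pics/c7.png",np.hstack([A,B]))
o=np.array([.5347,.1235]);print("to go",(o-s["tool_pos"][:2])*1000)
E
```

```text
t: 14.27
tool_pos: [0.5001, 0.129, 0.1829]
orientation: [-3.133, 0.221, -0.001]
force: [-1.4, 0.1, -0.1]
opening: 0.0638
gripper_force: 0.0
t: 14.68
tool_pos: [0.5343, 0.1242, 0.1814]
orientation: [3.134, -0.223, -0.001]
force: [-0.3, 0.7, -0.2]
opening: 0.0923
gripper_force: 0.0
[0.5343 0.1242 0.1814] -98.14190795365603 0.09226333117432683
to go [ 0.3958 -0.7019]
```

View pics/c7.png

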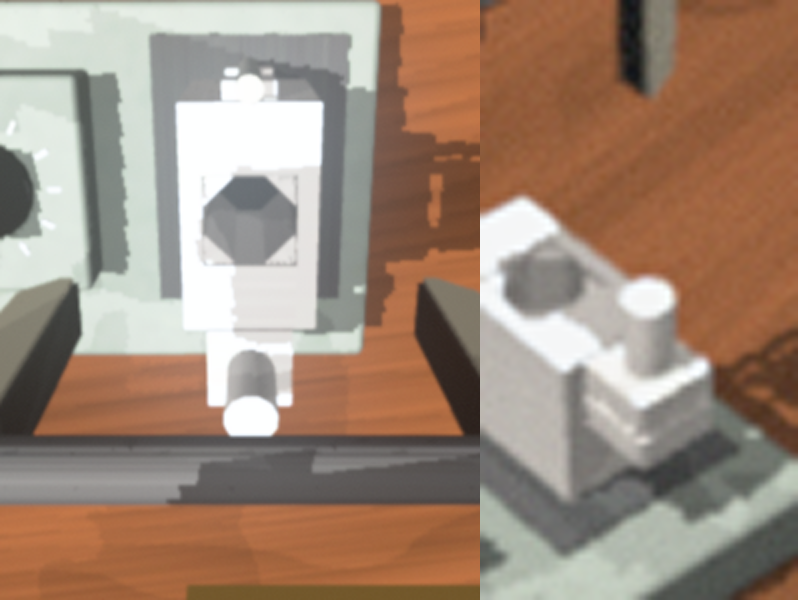

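The pin is seated with its handle on the upper lug and the mould is shut. Next I'll descend over the mould and squeeze.

```bash
python3 -m inch '[0,0,-40,0,100,0,0,-75,0,100,0,0,-100,0,100,0,0,-110,0,100,0,0,-110,0,100,0,0,-110,0,100,0,0,-110,0,60,0,0,-110,0,50,0,0,-110,0,50,0,0,-110,0,50]' 30 && python3 -m inch '[0,0,0,0,40,0,0,0,0,40,0,0,0,0,40,0,0,0,0,40]' 30
```

```text
t: 15.62
tool_pos: [0.536, 0.1242, 0.0731]
orientation: [-3.133, 0.223, -0.004]
force: [0.5, -0.4, -0.8]
opening: 0.0712
gripper_force: 0.0
t: 15.95
tool_pos: [0.535, 0.1236, 0.0718]
orientation: [3.133, -0.223, -0.0]
force: [-1.3, -3.0, 2.6]
opening: 0.0515
gripper_force: 30.0
```

```bash
python3 -m inch '[0,0,0,0,0,0,0,0,0,0,0,0,0,0,0,0,0,0,0,0,0,0,0,0,0]' 35 && python3 -c "
from h import *
t=cam('top');cv2.imwrite('pics/t9.png',t['image'])
from plant import job
print(job.close_job())"
```

```text
t: 16.37
tool_pos: [0.535, 0.1236, 0.0718]
orientation: [3.133, -0.223, -0.0]
force: [-1.8, -5.3, 4.2]
opening: 0.0518
gripper_force: 35.0
the job is handed in; nothing more can be done
None
```

I handed the job in at about 16.4 s: the dial is on the broad mark, the mould is shut, the pin is seated with its handle on the upper lug, and the fingers are still squeezing the halves at 35 N; the arm never touched the mug, jar or candle.

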